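Set the curing unit's dial one click over and start it

TASK

With a fingertip, turn the knurled dial on top of the light-curing unit until it clicks into the setting at the green marker (its white pointer line then points at the green marker), then press the blue start button right down and let go. Leave the other things on the bench standing where they are.

Things in the scene. Friction and masses are not known exactly. Their poses are not given: they have to be found in the camera images.
- unit: the white light-curing unit, fixed: 180 mm (x) by 360 mm (y), grey control panel 70 mm above the bench, and at its +y end an amber-windowed hood 30 mm higher, which begins 90 mm from the dial's axis. Origin at the centre of its underside; the dial lies 50 mm and the start button 148 mm from it along its -y axis
- dial_center (a point): centre of the dial's top face: a black knurled disc 92 mm across, 14 mm high, turning about a vertical axis on the unit's panel. Its top, 87 mm above the bench, is flat and unobstructed; too wide to pinch, it is turned by pressing a fingertip (8 to 15 N; lighter slips) some 32 mm off centre and dragging round. The white pointer line runs from the centre along this point's -x
- dial_pointer (a point): the point that the dial's white pointer line points at: 58 mm from the dial's axis along the line, turning with the dial, on the circle on which the markers lie
- dial (a joint): dial angle in rad, counter-clockwise from above positive. Three sprung clicks, at -0.70, 0 and +0.70; it starts at or near 0, with a marker at each of the two other clicks. The spring resists with up to about 0.06 N m up to half-way (0.35 rad), then draws the dial on into the outer click; stops at -0.82 and +0.82
- mark_green_top (a point): centre of the top of the green marker, a fixed disc 16 mm across and 3 mm high on the panel, 58 mm from the dial's axis, at one of the two outer clicks: which one varies
- mark_red_top (a point): the same for the red marker, at the other outer click
- start_top (a point): centre of the top of the start button, a blue round push button 28 mm across in a black housing on the unit's panel, 98 mm from the dial's axis; it is pressed straight down
- start (a joint): travel of the start button in m: 0 released, 0.006 fully down (5 N); springs back
- cup: blue-grey drinking cup, 74 mm across, 90 mm tall, loose, near the unit; origin at the centre of its underside; to be left alone
- jaw_model: plaster jaw model with pink gum and white teeth, 55 x 65 x 33 mm, loose, near the unit; origin at the centre of its underside; to be left alone
- handpiece: steel dental handpiece lying down, 140 mm long, 22 mm wide, 18 mm high, loose, near the unit; origin at the centre of its underside; to be left alone
- jar: amber jar with a white cap, 52 mm across, 60 mm tall, loose, near the unit; origin at the centre of its underside; to be left alone
- bowl: blue mixing bowl, 90 mm across, 50 mm tall, loose, near the unit; origin at the centre of its underside; to be left alone
- bottle: white bottle with a blue cap, 60 mm across, 150 mm tall, loose, near the unit; origin at the centre of its underside; to be left alone
- block: small straw-coloured resin block, 40 x 30 x 22 mm, loose, near the unit; origin at the centre of its underside; to be left alone

How it is judged:
By the outcome, as a careful person would: the job done as asked, in the order asked, and still so for the second after the job is handed in, with the robot touching nothing.
It also fails if it takes over 51 s, if anything falls off the work surface, if the arm or the gripper's body presses on something with over 40 N, if the wrist force passes 120 N, or if a joint passes its speed limit or range.

ROBOT

A 6-joint arm with a two-finger parallel gripper is mounted at the origin on the work surface. World frame = base frame: x ahead of the robot, y to its left, z up, the work surface at z = 0. Lengths are in m, angles in degrees, forces in N, time in s.
With the tool pointing down it reaches from about 0.325 to 0.875 m from the base axis. Payload 4.4 kg.
Tool frame: the origin (TCP) lies on the centre line of the jaws, within the pads' length; the fingertips stand arm.finger_overhang ahead of it and the grasp point (between the pads) lies 3 mm ahead of it (arm.finger_overhang is the distance from the TCP to the fingertips, in m); x points along the fingers, z is the direction in which the jaws open and shut, and the axes are right-handed (so a half turn about x gives the same grasp; the last joint's range is limited). The gripper opens to 85 mm and grips with 20 to 120 N. Pads are 22 mm wide; open, the fingers measure 114 mm over their backs; the gripper's body (76 mm by 85 mm) begins 54 mm behind the grasp point. The pads swing forward as they close: fully open they stand 13 mm farther back than shut.
Start: joints at [-72.508, 11.837, 88.321, -0, 79.842, -8.623], TCP at [0.253, -0.516, 0.253] pointing down, gripper open.
Joint ranges: [-156.59, 156.59], [-49.26, 127.26], [12.9, 141.05], [-63.56, 243.56], [4.71, 150.69], [-161.64, 161.64]. Speed limits (degrees/s): [159.86, 159.86, 180, 180, 180, 180].

INTERFACE

Orientations are given as [roll, pitch, yaw] about the fixed x, y, z axes, in that order (R = Rz(yaw) Ry(pitch) Rx(roll)).
In Python, from rig import arm gives the robot as it stands.
- The arm moves only by the shell command python3 -m creep 'ROWS' [FORCE]. ROWS is JSON, one flat list of numbers, 7 for each row, row after row: the turn, a rotation vector about the tool's x, y, z in degrees, then the shift along the tool's x, y, z in mm, then the opening, from 0 (shut) to 1 (fully open). A call has 1 to 8 rows; each row is the pose to reach, as a shift and turn from the pose commanded when the call began, along the tool's axes at that moment; what a row does not reach only later rows make up. A row lasts 1/8 s, in which the tool goes at most 62.5 mm and 10.7 degrees, less where a joint would pass 70% of its speed; a pose out of reach is approached as far as the arm can. A call with a gripper value outside its range is refused whole. The fingers move at their own pace and stop on an object; FORCE is the grip in N (left out, the last holds). Time passes only in rows, so rows that repeat a pose let the fingers close. It gives the time, the measured TCP pose, the force and the opening at its end, in the units of the state.
- arm.get_obs(): the state, without advancing time (a new reading comes with each control period).
- arm.read_camera(name): name is "scene" or "top"; returns the picture (384x512x3 uint8, red, green, blue); there is no depth.
- arm.get_calibration(name): a dict with "vfov" (degrees; the focal length in pixels is half the picture's height over the tangent of half this angle, whatever the lens; pixels are square), "cx", "cy" (the principal point, pixels), "distortion" ([k1, k2, p1, p2, k3] as OpenCV has them; the pictures are not rectified), "cam_to_world" (4x4, takes a point from camera to world coordinates). Camera axes: x right, y down, z forward; pixel columns grow to the right and rows downward; lengths in m; the calibration is good to about 2 mm. A picture is of the moment at which its call begins. get_calibration takes no time and is no camera call.
- arm.hand_in(): hands the job in, once; it reports no verdict.
The state is a dict: "time": time; "joint_positions": joint angles; "qvel": joint speeds; "effort": joint torques, N m; "position": TCP position; "eef_rot": TCP orientation; "wrist_force": force on the tool from outside, world axes, zero at the start; "wrist_torque": the same for the moment, N m; "opening": opening from 0.0 (shut) to 1.0 (fully open).
Only numpy, scipy, OpenCV 4.12 (cv2) and the standard library are available. Lean on these libraries where they do the work, as an engineer would, in place of code of your own. Each camera call takes 0.05 s, during which the arm holds its last target.

## Working session

There is one attempt and no reset: what is moved stays moved. The work goes in short steps, Python scripts to look and compute and a shell command to move; the robot and the scene stay as the last step left them, time stands still between calls to the robot, and variables do not carry over. Pictures are saved under pics/ and viewed, and the job is handed in when it is done.

```bash
mkdir -p pics; ls
python3 - <<'E'
from rig import arm
import cv2
for n in("scene","top"):
    im=arm.read_camera(n); cv2.imwrite(f"pics/{n}0.png",im[:,:,::-1])
    c=arm.get_calibration(n); print(n,c)
o=arm.get_obs(); print(o, arm.finger_overhang)
E
```

```text
pics
scene {'vfov': 49.78866942144279, 'cx': 247.24367570804134, 'cy': 184.99001697249093, 'distortion': array([0.00306586, 0.        , 0.        , 0.        , 0.        ]), 'cam_to_world': array([[ 7.91189725e-01,  5.05090260e-01, -3.44822634e-01,
         9.65597196e-01],
       [ 6.11570295e-01, -6.52725184e-01,  4.47137125e-01,
        -4.30734956e-01],
       [ 7.70189223e-04, -5.64653579e-01, -8.25327658e-01,
         9.85229701e-01],
       [ 0.00000000e+00,  0.00000000e+00,  0.00000000e+00,
         1.00000000e+00]])}
top {'vfov': 55.00478047811834, 'cx': 253.3958823027216, 'cy': 188.2577305464147, 'distortion': array([-0.07736692,  0.        ,  0.        ,  0.        ,  0.        ]), 'cam_to_world': array([[ 0.02970165, -0.98563332,  0.16626715,  0.44813934],
       [-0.9994355 , -0.03189701, -0.01054851,  0.05343795],
       [ 0.01570039, -0.16585999, -0.98602432,  0.85523735],
       [ 0.        ,  0.        ,  0.        ,  1.        ]])}
{'time': 0.1, 'joint_positions': array([-7.25074269e+01,  1.18797356e+01,  8.83981088e+01, -7.97384347e-04,
        7.98426046e+01, -8.62390684e+00]), 'qvel': array([ 0.11138741, -0.04124314, -0.15973688,  0.04702118, -0.02311761,
        0.01483524]), 'effort': array([-6.47779234e-04, -3.84093869e+01, -2.92550504e+01, -3.18740695e-04,
        4.79821480e-03,  5.32192274e-06]), 'position': array([ 0.25289291, -0.51567309,  0.25222581]), 'eef_rot': array([171.74930563,  89.87954844, 107.86592705]), 'wrist_force': array([ 0.01551293, -0.5948301 ,  0.25293305]), 'wrist_torque': array([0.00773228, 0.03953977, 0.06213281]), 'opening': 1.0016513365432174} 0.022
```

View pics/scene0.png

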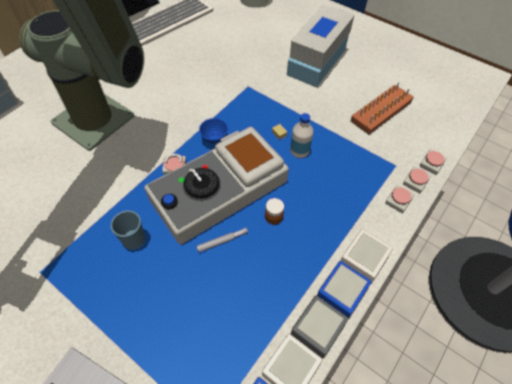

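View pics/top0.png

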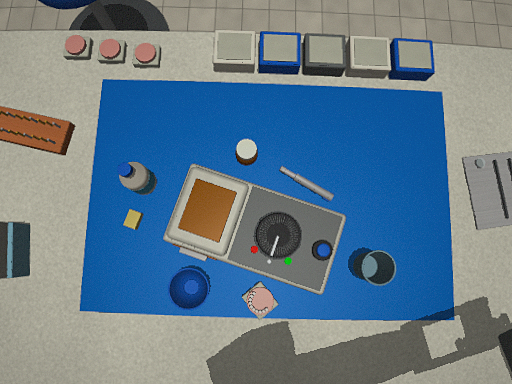

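The top picture shows the dial at about (278,235), with its pointer running down to (269,261). The green marker is at (289,261), red at (254,250) and the button at (322,250).

```bash
cat > h.py <<'E'
import numpy as np,cv2
from rig import arm
def cal(n):
    c=arm.get_calibration(n); f=192/np.tan(np.radians(c['vfov']/2))
    return np.array([[f,0,c['cx']],[0,f,c['cy']],[0,0,1.]]),np.array(c['distortion']),np.array(c['cam_to_world'])
def ray(n,u,v,z):
    K,d,T=cal(n); p=cv2.undistortPoints(np.array([[[u,v]]],float),K,d)[0,0]
    r=T[:3,:3]@[p[0],p[1],1]; o=T[:3,3]; return o+r*(z-o[2])/r[2]
def cents(n,im,lo,hi,z,box=None,amin=4):
    m=cv2.inRange(cv2.cvtColor(im,cv2.COLOR_RGB2HSV),lo,hi)
    if box: k=np.zeros_like(m);x0,y0,x1,y1=box;k[y0:y1,x0:x1]=1;m*=k
    N,l,s,c=cv2.connectedComponentsWithStats(m)
    return [(c[i].round(1),s[i].tolist(),ray(n,*c[i],z).round(4)) for i in range(1,N) if s[i,4]>=amin]
E
python3 - <<'E'
from h import *
for n,b in(("top",(245,205,335,275)),("scene",(155,165,222,210))):
    im=cv2.imread(f"pics/{n}0.png")[:,:,::-1].copy()
    print(n)
    for nm,lo,hi,z in(("green",(45,120,60),(75,255,255),.073),("red",(0,150,80),(8,255,255),.073),("blue",(105,120,40),(125,255,255),.085),("black",(0,0,0),(179,120,75),.085),("white",(0,0,185),(179,40,255),.087)):
        print(nm,cents(n,im,lo,hi,z,b))
    x0,y0,x1,y1=b
    cv2.imwrite(f"pics/{n}0z.png",cv2.resize(cv2.imread(f"pics/{n}0.png")[y0-5:y1+5,x0-5:x1+5],None,fx=7,fy=7,interpolation=cv2.INTER_CUBIC))
E
```

```text
top
green [(array([287.7, 260.5]), [284, 257, 8, 8, 48], array([ 0.4291, -0.0313,  0.073 ]))]
red [(array([253.9, 248.8]), [251, 246, 7, 7, 38], array([0.4513, 0.0401, 0.073 ]))]
blue [(array([327.6, 206.4]), [318, 205, 17, 6, 41], array([ 0.5441, -0.1128,  0.085 ])), (array([323. , 249.7]), [316, 243, 15, 14, 156], array([ 0.4534, -0.1031,  0.085 ])), (array([332.5, 267.7]), [329, 257, 6, 18, 43], array([ 0.417, -0.123,  0.085])), (array([250. , 272.6]), [245, 269, 15, 6, 43], array([0.4028, 0.047 , 0.085 ]))]
black [(array([277.9, 234.1]), [253, 212, 49, 47, 1455], array([ 0.483 , -0.0086,  0.085 ])), (array([320.8, 249.7]), [312, 240, 21, 21, 185], array([ 0.4532, -0.0984,  0.085 ]))]
white [(array([274.3, 245.4]), [271, 236, 8, 19, 39], array([ 0.4594, -0.0015,  0.087 ])), (array([268.9, 261.1]), [268, 260, 3, 3, 8], array([0.4271, 0.009 , 0.087 ]))]
scene
green [(array([181.4, 179.6]), [179, 178, 6, 4, 23], array([ 0.4333, -0.0311,  0.073 ]))]
red [(array([204.6, 166.7]), [202, 165, 6, 4, 15], array([0.4542, 0.04  , 0.073 ]))]
blue [(array([158.5, 172. ]), [155, 165, 9, 14, 80], array([ 0.3743, -0.0557,  0.085 ])), (array([168.3, 199.2]), [162, 194, 13, 11, 112], array([ 0.4557, -0.1024,  0.085 ]))]
black [(array([201.6, 184.4]), [183, 168, 37, 33, 888], array([ 0.493 , -0.0152,  0.085 ])), (array([170., 204.]), [161, 195, 17, 15, 98], array([ 0.4694, -0.1103,  0.085 ]))]
white [(array([156.1, 165.6]), [155, 165, 4, 3, 8], array([ 0.3556, -0.0452,  0.087 ])), (array([164.3, 168.8]), [164, 167, 2, 4, 6], array([ 0.3808, -0.0393,  0.087 ])), (array([194.8, 172.8]), [193, 170, 5, 6, 9], array([0.4546, 0.0011, 0.087 ])), (array([198.5, 178. ]), [198, 177, 2, 3, 4], array([ 0.474 , -0.0056,  0.087 ]))]
```

View pics/top0z.png

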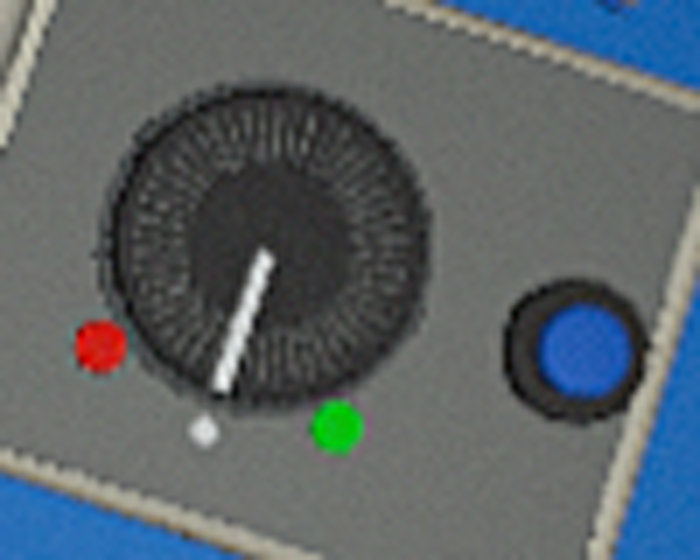

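View pics/scene0z.png

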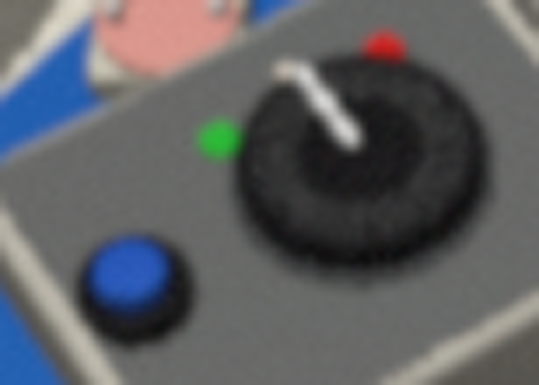

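```bash
cat >> h.py <<'E'
from scipy.spatial.transform import Rotation as Ro
C=np.array([.4844,-.0086]); 
def pose():
    o=arm.get_obs(); return o,o['position'],Ro.from_euler('xyz',o['eef_rot'],degrees=True)
def to(target):   # world target -> tool shift mm
    o,p,R=pose(); return (R.inv().apply(np.array(target)-p)*1000).round(1)
E
python3 - <<'E'
from h import *
o,p,R=pose(); print(R.as_matrix().round(3))
t=np.radians(-39); tgt=[C[0]+.032*np.cos(t),C[1]+.032*np.sin(t)]
print(tgt,to([*tgt,.25]), to([*tgt,.125]))
z=R.as_matrix()[:,2]; print("z yaw",np.degrees(np.arctan2(z[1],z[0])))
E
```

```text
[[-0.001  0.898  0.44 ]
 [ 0.002  0.44  -0.898]
 [-1.     0.    -0.002]]
[np.float64(0.5092686707666231), np.float64(-0.028738252513594797)] [   3.   444.5 -324.4] [ 128.   444.5 -324.1]
z yaw -63.883360594211794
```

```bash
python3 -m creep '[8,0,0,0,45,-33,0, 16,0,0,0,90,-66,0, 24,0,0,0,135,-99,0, 32,0,0,0,180,-132,0, 40,0,0,0,225,-165,0, 48,0,0,0,270,-198,0, 56,0,0,0,315,-231,0, 64,0,0,0,360,-264,0]' 20
python3 - <<'E'
from h import *
o,p,R=pose(); print(o['joint_positions'].round(1)); z=R.as_matrix()[:,2]; print("z yaw",np.degrees(np.arctan2(z[1],z[0])),R.as_matrix()[:,0].round(4))
print(to([.5093,-.0287,.25]), to([.5093,-.0287,.125]))
E
```

```text
time: 1.1
position: [0.4605, -0.119, 0.253]
eef_rot: [-69.9, 90.0, 161.9]
wrist_force: [0.2, -1.1, 0.2]
opening: -0.004
[-24.9  -0.4 101.8  -0.   78.6 103.2]
z yaw -128.15385368459016 [-2.e-04  1.e-04 -1.e+00]
[   3.   -17.4 -101.2] [ 128.   -17.3 -101.2]
```

```bash
python3 -m creep '[0,0,0,0,-4,-25,0, 0,0,0,0,-9,-51,0, 0,0,0,30,-14,-80,0, 0,0,0,70,-17,-101,0, 0,0,0,110,-17,-101,0, 0,0,0,130,-17,-101,0, 0,0,0,130,-17,-101,0]'
python3 - <<'E'
from h import *
o,p,R=pose(); print(p.round(4),o['wrist_force'].round(2)); print(to([.5093,-.0287,.109]))
cv2.imwrite("pics/t1.png",cv2.resize(arm.read_camera("top")[180:300,220:360,::-1],None,fx=5,fy=5))
E
```

```text
time: 1.98
position: [0.5066, -0.03, 0.1209]
eef_rot: [-65.4, 89.7, 166.7]
wrist_force: [0.1, -0.3, 0.5]
opening: 0.002
[ 0.5066 -0.03    0.1209] [ 0.06 -0.34  0.46]
[11.9  1.4 -2.8]
```

View pics/t1.png

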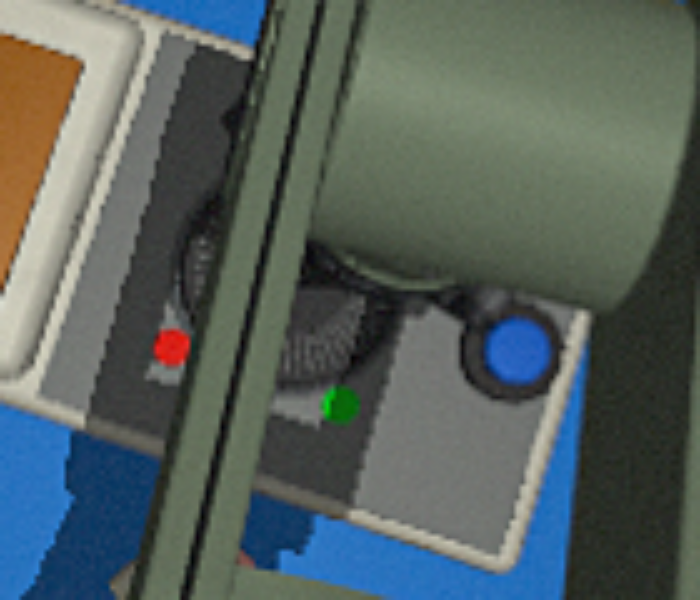

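The arm covers much of the dial, but the green marker and the button are still visible. Next I descend gently.

```bash
python3 -m creep '[0,0,0,4,1,-3,0, 0,0,0,8,1,-3,0, 0,0,0,10,1,-3,0, 0,0,0,11,1,-3,0, 0,0,0,12,1,-3,0, 0,0,0,12,1,-3,0]'
python3 - <<'E'
from h import *
o,p,R=pose(); print(p.round(4),o['wrist_force'].round(2))
E
```

```text
time: 2.78
position: [0.5113, -0.0289, 0.1113]
eef_rot: [-63.0, 90.0, 169.1]
wrist_force: [0.1, -0.2, -0.3]
opening: 0.004
[ 0.5113 -0.0289  0.1113] [ 0.07 -0.18 -0.28]
```

```bash
python3 -m creep '[0,0,0,1,0,2,0, 0,0,0,2,0,2,0, 0,0,0,2,0,2,0]'; python3 -m creep '[0,0,0,1,0,0,0, 0,0,0,1,0,0,0]';python3 -m creep '[0,0,0,1,0,0,0, 0,0,0,1,0,0,0]'
```

```text
time: 3.15
position: [0.5101, -0.0305, 0.1092]
eef_rot: [-79.5, 90.0, 152.6]
wrist_force: [0.1, 1.2, 0.4]
opening: 0.003
time: 3.4
position: [0.5103, -0.0304, 0.109]
eef_rot: [164.0, 90.0, 36.1]
wrist_force: [-1.8, 1.7, 3.9]
opening: 0.001
time: 3.65
position: [0.5105, -0.0302, 0.109]
eef_rot: [163.7, 90.0, 35.8]
wrist_force: [-4.3, 2.2, 11.4]
opening: -0.004
```

Run:
```python
from h import *
o,p,R=pose(); d=p[:2]-C; print(np.hypot(*d),np.degrees(np.arctan2(d[1],d[0])))
for th in range(6,55,6):
    q=Ro.from_euler('z',th,degrees=True).apply([*d,0])-[*d,0]
    print(th,(R.inv().apply(q)*1000).round(1))
```

```text
0.03393290358516319 -39.613782682426695
6 [ 0.  -0.1 -3.6]
12 [ 0.  -0.5 -7.1]
18 [  0.   -1.3 -10.5]
24 [  0.   -2.5 -13.9]
30 [  0.   -4.  -17.1]
36 [  0.   -5.9 -20.1]
42 [  0.  -8. -23.]
48 [  0.  -10.5 -25.5]
54 [  0.  -13.1 -27.9]
```

```bash
python3 -m creep '[-6,0,0,0.2,-0.1,-3.6,0, -12,0,0,0.2,-0.5,-7.1,0, -18,0,0,0.2,-1.3,-10.5,0, -24,0,0,0.2,-2.5,-13.9,0]'
python3 - <<'E'
from h import *
o,p,R=pose(); d=p[:2]-C; print(np.hypot(*d),np.degrees(np.arctan2(d[1],d[0])),o['wrist_torque'].round(2))
cv2.imwrite("pics/t2.png",cv2.resize(arm.read_camera("scene")[140:240,120:260,::-1],None,fx=5,fy=5))
cv2.imwrite("pics/t2t.png",cv2.resize(arm.read_camera("top")[180:300,220:360,::-1],None,fx=5,fy=5))
E
```

```text
time: 4.15
position: [0.5165, -0.0176, 0.1089]
eef_rot: [-90.0, 89.9, 166.3]
wrist_force: [-7.1, 1.2, 13.4]
opening: -0.001
0.03332345485373706 -15.735295275327683 [ 0.25  1.13 -0.01]
```

View pics/t2.png

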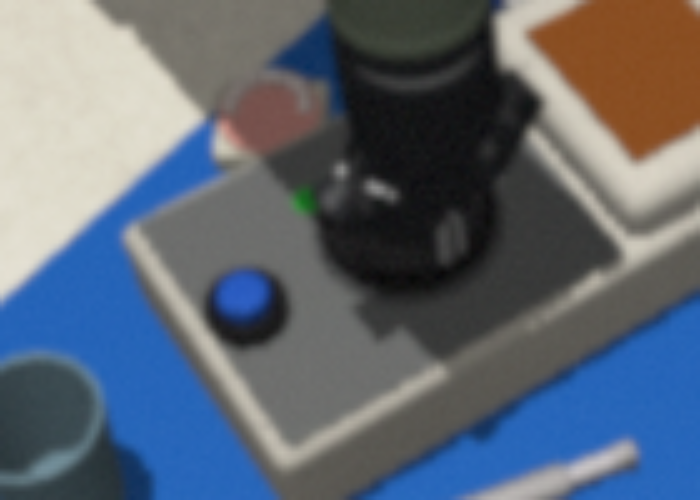

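View pics/t2t.png

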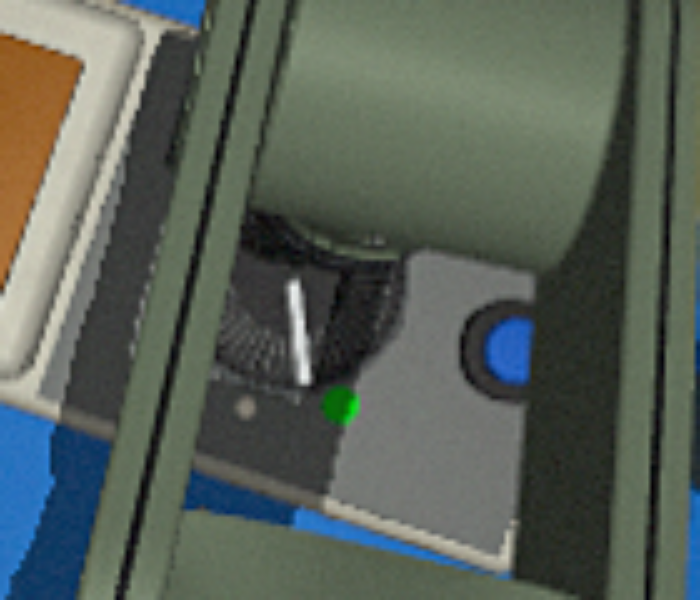

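The dial is following the finger: the pointer has swung about 24° toward green. I continue the drag.

```bash
python3 -m creep '[-6,0,0,0,-0.1,-3.6,0, -12,0,0,0,-0.5,-7.1,0, -16,0,0,0,-1,-9.5,0, -16,0,0,0,-1,-9.5,0]'
python3 - <<'E'
from h import *
o,p,R=pose(); d=p[:2]-C; print(np.hypot(*d),np.degrees(np.arctan2(d[1],d[0])),o['wrist_torque'].round(2))
cv2.imwrite("pics/t3t.png",cv2.resize(arm.read_camera("top")[180:300,220:360,::-1],None,fx=5,fy=5))
E
```

```text
time: 4.75
position: [0.5175, -0.0084, 0.1089]
eef_rot: [-80.2, 89.9, -168.1]
wrist_force: [-7.3, -0.4, 14.4]
opening: -0.003
0.03305527312045223 0.3164644582001782 [ 0.11  1.24 -0.02]
```

View pics/t3t.png

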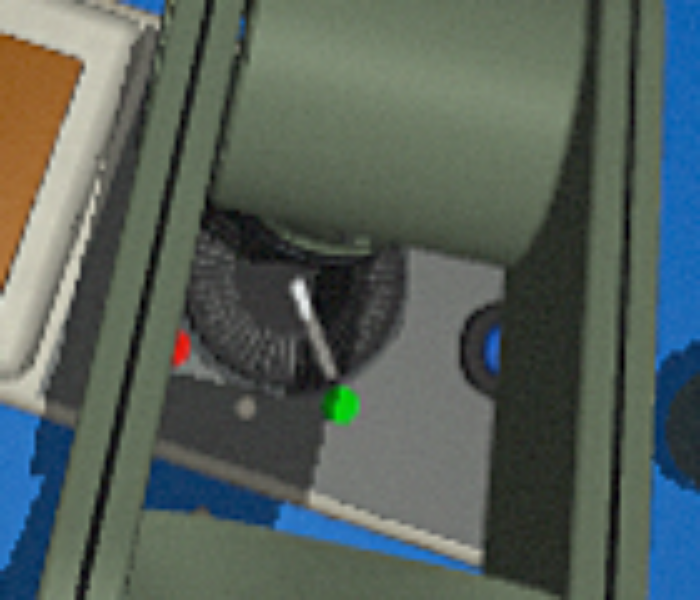

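The pointer is at green, so I lift straight off.

```bash
python3 -m creep '[0,0,0,-2,0,0,0, 0,0,0,-5,0,0,0, 0,0,0,-15,0,0,0, 0,0,0,-25,0,0,0, 0,0,0,-25,0,0,0]'
python3 - <<'E'
from h import *
o,p,R=pose(); print(p.round(4)); print(to([.4550,-.1025,.130]),R.as_matrix()[:,2].round(2),o['joint_positions'].round(1))
E
```

```text
time: 5.42
position: [0.5192, -0.0087, 0.1335]
eef_rot: [78.0, 89.8, -9.9]
wrist_force: [0.5, -0.3, -0.6]
opening: 0.001
[ 0.5192 -0.0087  0.1335]
[  3.4 -67.6  91.4] [ 0.04 -1.    0.  ] [-10.5  12.7 102.7   0.   64.5  77.4]
```

```bash
python3 -m creep '[0,0,0,0,-14,18,0, 0,0,0,0,-28,37,0, 0,0,0,0,-42,56,0, 0,0,0,0,-56,75,0, 0,0,0,0,-67,91,0, 0,0,0,0,-67,91,0,0,0,0,0,-67,91,0]'
python3 - <<'E'
from h import *
print(to([.4550,-.1025,.110]))
for n,(x0,y0,x1,y1) in dict(top=(220,180,360,300),scene=(120,140,260,240)).items():
    cv2.imwrite(f"pics/{n}4.png",cv2.resize(arm.read_camera(n)[y0:y1,x0:x1,::-1],None,fx=5,fy=5))
E
```

```text
time: 6.3
position: [0.4547, -0.1017, 0.1321]
eef_rot: [128.4, 90.0, 40.5]
wrist_force: [-0.1, 0.4, -0.2]
opening: -0.0
[22.1  0.3  0.9]
```

View pics/top4.png

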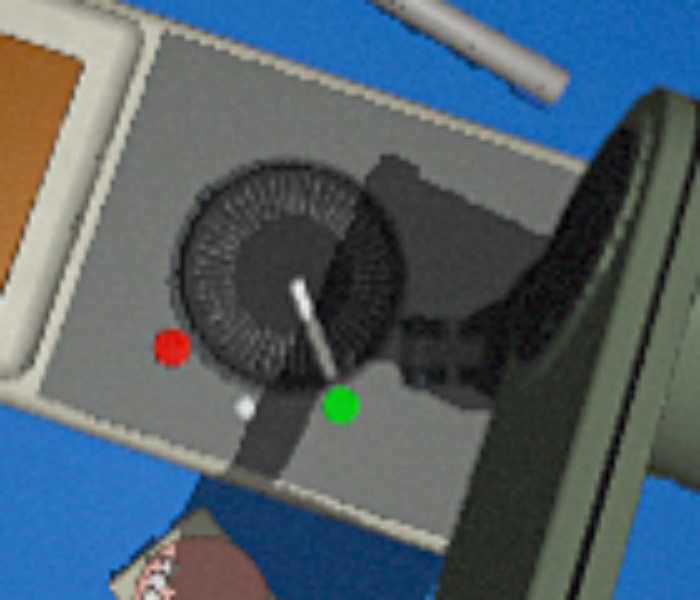

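View pics/scene4.png

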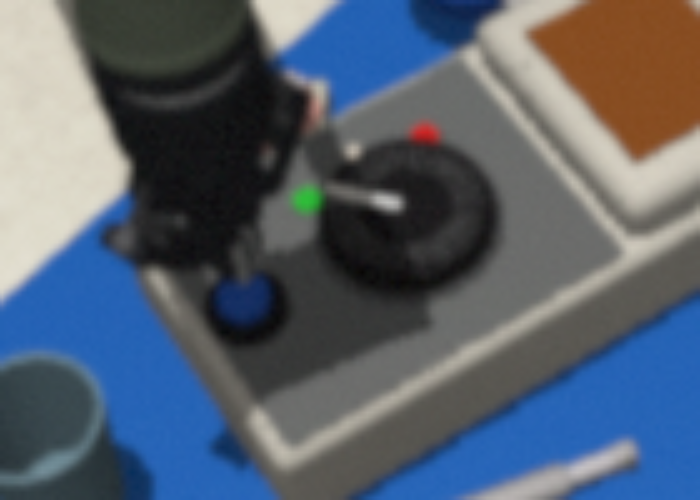

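Both views show the pointer line aimed at green (in the top crop from (297,283) to (335,378), with green at (340,405)). The finger is above the button, so I press down.

```bash
python3 -m creep '[0,0,0,5,0,1,0, 0,0,0,10,0,1,0, 0,0,0,15,0,1,0, 0,0,0,17,0,1,0, 0,0,0,18,0,1,0]'; for i in 1; do :; done; python3 -m creep '[0,0,0,1,0,0,0, 0,0,0,2,0,0,0, 0,0,0,2,0,0,0]';python3 -m creep '[0,0,0,1,0,0,0, 0,0,0,2,0,0,0, 0,0,0,2,0,0,0]'
```

```text
time: 7.02
position: [0.4542, -0.1028, 0.1139]
eef_rot: [-117.7, 90.0, 154.4]
wrist_force: [-1.2, 0.5, 1.7]
opening: 0.0
time: 7.4
position: [0.4544, -0.1029, 0.1122]
eef_rot: [-134.0, 90.0, 138.1]
wrist_force: [-1.0, 0.6, 2.5]
opening: 0.001
time: 7.78
position: [0.4545, -0.1029, 0.1102]
eef_rot: [73.9, 90.0, -14.0]
wrist_force: [-1.7, 1.2, 3.0]
opening: -0.001
```

```bash
python3 -m creep '[0,0,0,1,0,0,0, 0,0,0,2,0,0,0, 0,0,0,2,0,0,0]';python3 -m creep '[0,0,0,1,0,0,0, 0,0,0,1.5,0,0,0, 0,0,0,1.5,0,0,0]'
```

```text
time: 8.15
position: [0.4545, -0.1029, 0.1081]
eef_rot: [113.1, 90.0, 25.3]
wrist_force: [-1.9, 0.7, 4.5]
opening: 0.003
time: 8.52
position: [0.4546, -0.1029, 0.1079]
eef_rot: [-88.3, 90.0, -176.2]
wrist_force: [-6.2, 2.0, 14.7]
opening: 0.001
```

The button has bottomed: height stopped changing after about 6 mm of travel and the force rose to 14.7 N. I release and retreat.

```bash
python3 -m creep '[0,0,0,0,0,0,0, 0,0,0,-3,0,0,0, 0,0,0,-8,0,0,0, 0,0,0,-20,0,0,0, 0,0,0,-50,0,0,0, 0,0,0,-90,0,0,0, 0,0,0,-130,0,0,0, 0,0,0,-130,0,0,0]'
python3 -m creep '[0,0,0,0,0,40,0, 0,0,0,0,0,80,0, 0,0,0,0,0,120,0, 0,0,0,0,0,160,0, 0,0,0,0,0,200,0, 0,0,0,0,0,230,0, 0,0,0,0,0,230,0, 0,0,0,0,0,230,0]'
python3 - <<'E'
from h import *
for n in("top","scene"):
    im=arm.read_camera(n); cv2.imwrite(f"pics/{n}5.png",im[:,:,::-1])
    if n=="top":
        b=(245,205,335,275)
        for nm,lo,hi,z in(("green",(45,120,60),(75,255,255),.073),("white",(0,0,150),(179,50,255),.087),("blue",(105,120,40),(125,255,255),.09)):
            print(nm,cents(n,im,lo,hi,z,b))
E
```

```text
time: 9.52
position: [0.4572, -0.1041, 0.2411]
eef_rot: [64.2, 89.4, -23.6]
wrist_force: [0.8, -1.0, 0.6]
opening: -0.002
time: 10.52
position: [0.4625, -0.3318, 0.2355]
eef_rot: [-148.2, 89.9, 123.9]
wrist_force: [-0.5, 0.4, -0.3]
opening: 0.003
green [(array([287.7, 260.4]), [284, 257, 8, 8, 49], array([ 0.4293, -0.0312,  0.073 ]))]
white [(array([322.8, 208.7]), [310, 205, 25, 9, 43], array([ 0.5387, -0.1022,  0.087 ])), (array([282.3, 245.2]), [278, 236, 9, 20, 47], array([ 0.4604, -0.0181,  0.087 ])), (array([329.9, 261.9]), [325, 245, 10, 30, 79], array([ 0.4288, -0.1172,  0.087 ])), (array([268.5, 261.1]), [267, 259, 4, 5, 15], array([0.4271, 0.0097, 0.087 ])), (array([256.9, 270.5]), [245, 266, 27, 9, 64], array([0.4075, 0.033 , 0.087 ]))]
blue [(array([328.4, 206.7]), [319, 205, 16, 6, 44], array([ 0.543 , -0.1134,  0.09  ])), (array([323. , 249.8]), [316, 243, 15, 14, 152], array([ 0.4531, -0.1021,  0.09  ])), (array([333.1, 266.6]), [331, 257, 4, 18, 36], array([ 0.4195, -0.1231,  0.09  ])), (array([250.2, 272.6]), [245, 270, 15, 5, 42], array([0.403 , 0.0466, 0.09  ])), (array([330.1, 272.4]), [329, 271, 3, 4, 7], array([ 0.4075, -0.117 ,  0.09  ]))]
```

View pics/top5.png

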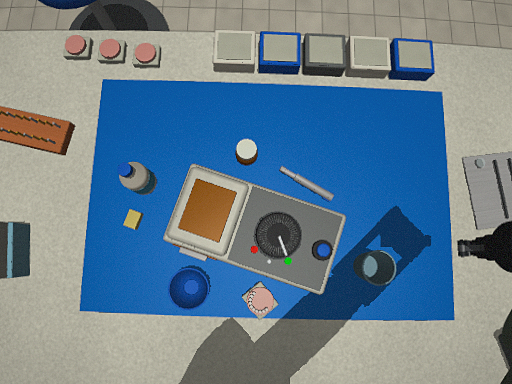

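View pics/scene5.png

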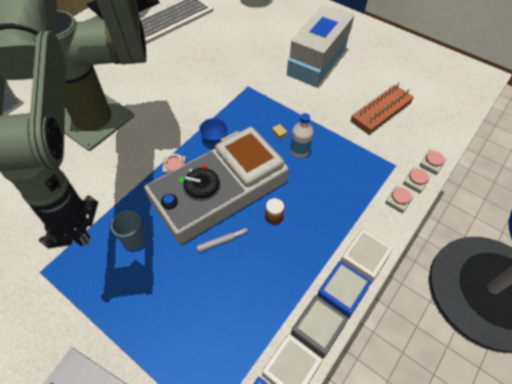

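The pointer at (282,245) and green at (288,260) lie on the same bearing from the dial centre (about 22.8° each). The button is back up, and the other objects sit at the same pixels as before.

```bash
python3 -c "
from rig import arm
print(arm.get_obs()['wrist_force'].round(1)); print(arm.hand_in())"
```

```text
[-0.3  0.4  0.2]
the job is handed in; nothing more can be done
None
```

I turned the dial to the green marker, then pressed the start button right down and let it spring back, and handed the job in after about 10.6 s.

- **Dial:** I dragged it 40° counter-clockwise with the closed fingertips, pressing with 11–14 N. In the last overhead picture, the pointer and the green marker lie on the same bearing from the dial's centre, to within the measurement (about 22.8° each).
- **Start button:** it went down about 6 mm until the height stopped changing and the force rose to 14.7 N. It showed at its starting pixel position after release.
- **Other things on the bench:** by eye, they look unmoved in the before and after pictures. The arm ended clear of everything, with wrist force near zero.

No check failed. The two cameras disagreed by 2–4 mm on positions, within about what the calibration allows, so I used the average.

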